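# Set a tile square in the measuring board

## Robot

A 6-joint arm with a two-finger parallel gripper is mounted at the origin on the work surface. World frame = base frame: x ahead of the robot, y to its left, z up, the work surface at z = 0. Lengths are in mm, angles in rad, forces in N, time in s.
With the tool pointing down it reaches from about 350 to 875 mm from the base axis. Payload 4.2 kg.
Tool frame: the origin (TCP) lies at the very end of the fingers, on their centre line; the grasp point (between the pads) lies arm.grip_point_offset behind it (arm.grip_point_offset is the distance from the TCP to the grasp point, in mm); z points along the fingers, y is the line along which they close (so a half turn about z gives the same grasp; the last joint's range is limited). The gripper opens to 85 mm and grips with 20 to 120 N. Pads are 22 mm wide; open, the fingers measure 114 mm over their backs; the gripper's body (76 mm by 85 mm) begins 54 mm behind the grasp point. The pads swing forward as they close: fully open they stand 13 mm farther back than shut.
Start: joints at [1.376, 0.385, 0.008, 0, -1.194, -0.259], TCP at [273.956, 561.736, 231.312] pointing down, gripper open.
Joint ranges: [-3.14, 3.14], [-1.21, 2.06], [-1.07, 1.41], [-3.16, 2.05], [-2.99, -0.16], [-3.1, 3.1]. Speed limits (rad/s): [2.79, 2.79, 3.14, 3.14, 3.14, 3.14].

## Interface

Orientations are given as a unit quaternion [x, y, z, w].
In Python, from bench import arm, cams, ticket gives the robot as it stands.
- The arm moves only by the tool servo_tool, never from a script. Its argument "commands" is a list that holds one entry, the list of rows, each a list of 7 numbers: the closure in counts, from 0 (fully open) to 255 (shut), then the shift along the tool's x, y, z in m, then the turn, a rotation vector about the tool's x, y, z in degrees. In form: [[[grip, x, y, z, ax, ay, az], ...]]. A call has 1 to 10 rows; each row shifts and turns the commanded pose from where the row before left it, along the tool's axes as they then stand; what a row does not reach is not made up. A row lasts 1/12 s, in which the tool goes at most 41.7 mm and 7.16 degrees, less where a joint would pass 70% of its speed; a pose out of reach is approached as far as the arm can. A call with a gripper value outside its range is refused whole. The fingers move at their own pace and stop on an object; the grip force is fixed at half the most. Time passes only in rows, so rows that do not move let the fingers close. It gives the time, the measured TCP pose, the force, the opening and the grip force at its end, in the units of the state.
- arm.read_state(): the state, without advancing time (a new reading comes with each control period).
- cams.get_image(name): name is "scene" or "side" or "wrist"; returns a dict with "frame" (384x512x3 uint8, blue, green, red), "K" (3x3 intrinsics, pixels), "T" (4x4, takes a point from camera to world coordinates). Camera axes: x right, y up, looking along -z (the intrinsics and any distortion apply to the point x, -y, -z); pixel columns grow to the right and rows downward; lengths in mm; the calibration is good to about 2 mm. A picture is of the moment at which its call begins. There is no depth.
- ticket.job_done(): hands the job in; it is judged then, once.
The state is a dict: "clock": time; "joints": joint angles; "joint_vel": joint speeds; "joint_efforts": joint torques, N m; "position": TCP position; "ee_rot": TCP orientation; "contact_force": force on the tool from outside, world axes, zero at the start; "wrist_torque": the same for the moment, N m; "gripper_width": finger opening in mm; "grasp_force": force on a finger pad.
Only numpy, scipy, OpenCV 4.12 (cv2) and the standard library are available. Lean on these libraries where they do the work, as an engineer would, in place of code of your own. Each camera call takes 0.05 s, during which the arm holds its last target. There are 200 camera calls.

## Task

Measure the red tile: lift the yellow-banded tin off the measuring board and stand it upright on the bench (it is full, so never tip it over), take the red tile from the drying rack and stand it on its long edge in the corner of the board, flat against the fence and hard up against the end stop. Slide the jaw up until it touches the tile's free end, and let go; leave all other things where they are.

Things in the scene. Friction and masses are not known exactly. Their poses are not given: they have to be found in the camera images.
- board: Measuring board, fixed: grey plate 130 x 290 x 12 mm, steel bed on top. Origin: centre of its underside; own x across the bed towards the fence, y along it towards the end stop. Fence: steel bar, full length, x 45 (face) to 59 mm, top 30 mm above the bed, white scale on top. End stop: dark block square to it, y 121 (face) to 141 mm, x -30 to 59, 38 mm high. The bed is 110 mm deep.
- corner (a point): Inner corner of the board: the point on the bed (12 mm above the bench) where fence face and end stop face meet. Axes as the board's; the bed lies towards -x and -y. A rightly placed tile has its centre at x -9, y -60, z 37.5 mm from here.
- jaw (a joint): Opening of the board's sliding jaw (m): from the end stop face to the jaw's face; starts 0.17 to 0.20, at most 0.205. Slides along the fence with 1.5 N friction, stays where left. Blue saddle on the fence, 28 mm wide, 58 long behind the jaw's face, top 40 mm above the bed; dark measuring plate 10 mm thick, 38 high, reaches 77 mm out over the bed from the fence face.
- jaw_knob (a point): Centre of the top of the black knob on the jaw's saddle: an upright cylinder 18 mm in diameter, 26 mm high, its top 66 mm above the bed. It stands over the fence's middle line, 38 mm behind the jaw's face (on the side away from the end stop). Pinch or push it to slide the jaw.
- tile: Brick-red tile to be measured: 120 x 18 x 75 mm, about 0.34 kg. Origin: its centre; own x along its length, y through its thickness, z along its 75 mm height. It starts on a long edge in one of the rack's three pockets, leaning 20 degrees from upright. Faces and long edges are alike: either may go against the fence or down.
- tile_grey: Light grey tile, same size and axes, in another pocket of the rack; stays there.
- tile_dark: Near-black tile, same size and axes, in another pocket of the rack; stays there.
- rack: Steel tile drying rack, fixed. Origin: centre of its foot, on the bench; own x along the tiles' length (tiles reach x +-72 mm), y across its 3 pockets, 78 mm apart; covers y -111 to 105 mm. Each tile leans 20 degrees towards +y on two prongs (at x +-40 mm, 10 mm wide, 5 thick, 47 mm up its back); its lower edge is about 17 mm, its top about 91 mm above the bench.
- tin: Lidded round aluminium tin with a yellow band and a yellow spot on its lid, full of soil: diameter 55 mm, height 40 mm, about 0.15 kg. Origin: centre of its underside. It starts standing on the bed of the measuring board close to the fence, where the tile must go.
- tin_a: Tin like that one but without the band, on the bench on the robot's side of the board; stays.
- tin_b: Lower tin of a stack of two without band, on the bench beyond the fence; stays.
- tin_c: Upper tin of that stack; stays.
- wash_bottle: White wash bottle with blue cap and bent spout, 66 mm in diameter, 175 mm high, the spout reaching 48 mm to one side; origin centre of its underside; on the bench beyond the rack; stays.
- weight: Brass weight with a knob, 38 mm in diameter, 60 mm high; origin centre of its underside; on the robot's side of the rack; stays.
- spatula: Wooden-handled spatula, 170 mm long, 65 mm wide and 20 mm high, lying on the bench between board and rack; own x along it, origin under its middle; stays. (The other bench equipment stands farther out: beyond 0.72 m ahead of the robot or 0.48 m to its sides.)
There are look-alikes about, which are no part of the job. What is shaped like the tin but black is not meant. There is more than one size of the tile; the one meant has the size given above.

How it is judged (in metres and radians):
At the end, for the whole second after the job is handed in: Red tile upright (0.03 rad) on a long edge on the bed, within 2 mm of fence and end stop, square to the fence within 0.02 rad; jaw opening below 123 mm (tile: 120 mm); yellow-banded tin upright (0.1 rad) on the bench, off the board; tile and tin at rest (x of tile in the frame of corner between -0.011 and -0.006 m and y of tile in the frame of corner between -0.062 and -0.057 m and z of tile in the frame of corner between 0.035 and 0.0395 m and angle between the x axis of tile and the y axis of board, either way round below 0.02 rad and angle between the z axis of tile and the z axis of board, either way round below 0.03 rad and value of joint jaw below 0.123 m and height (world z) of tin below 0.004 m and angle between tin's own z axis and vertical below 0.1 rad and linear speed of each of tile, tin below 0.01 m/s); the robot touches nothing.
It fails at once if one of the other tiles is shifted by more than 15 mm (distance of any of tile_grey, tile_dark from where it was at the start of the episode above 0.015 m).
It fails at once if another tin, the wash bottle, the brass weight or the spatula is shifted by more than 15 mm (distance of any of tin_a, tin_b, tin_c, wash_bottle, weight, spatula from where it was at the start of the episode above 0.015 m).
It fails at once if the yellow-banded tin is tipped by more than 0.6 rad (angle between tin's own z axis and vertical above 0.6 rad).
It also fails if it takes over 66 s, if anything falls off the work surface, if the arm or the gripper's body presses on something with over 40 N, if the wrist force passes 120 N, or if a joint passes its speed limit or range.

## Working session

There is one attempt and no reset: what is moved stays moved. The work goes in short steps, Python scripts to look and compute and a tool call to move; the robot and the scene stay as the last step left them, time stands still between calls to the robot, and variables do not carry over. Pictures are saved under pics/ and viewed, at most 10 in all, crops included, and the job is handed in when it is done.

Besides the shell and the picture viewer there is one more tool, called after "Request:" as name([rows], argument=value, ...), one row to a line, values as JSON. servo_tool: Moves the arm, as the interface text tells. Its arguments: {"type":"object","properties":{"commands":{"type":"array","items":{"type":"array","items":{"type":"array","items":{"type":"number"}}}}},"required":["commands"]}

```bash
ls; mkdir -p pics; python3 - <<'E'
from bench import arm,cams
import cv2,numpy as np
s=arm.read_state();print({k:np.round(v,3).tolist() for k,v in s.items()});print(arm.grip_point_offset)
for n in ("scene","side","wrist"):
    d=cams.get_image(n);cv2.imwrite(f"pics/{n}0.png",d["frame"]);np.savez(f"pics/{n}0.npz",**d)
    print(n,d.keys(),np.round(d["K"],1).tolist(),np.round(d["T"],3).tolist())
a=cv2.imread("pics/scene0.png");b=cv2.imread("pics/side0.png")
E
```

```text
pics
{'clock': 0.0, 'joints': [1.376, 0.386, 0.007, -0.001, -1.194, -0.259], 'joint_vel': [0.002, 0.001, 0.0, 0.003, -0.001, 0.002], 'joint_efforts': [0.0, -39.229, 18.841, 4.186, -0.004, 0.0], 'position': [273.718, 561.223, 230.216], 'ee_rot': [0.974, -0.225, -0.0, 0.001], 'contact_force': [0.701, -0.16, -0.895], 'wrist_torque': [0.004, -0.006, -0.03], 'grasp_force': 0.0, 'gripper_width': 85.682}
18.700000000000003
scene dict_keys(['frame', 'K', 'T']) [[416.2, 0.0, 257.5], [0.0, 416.2, 197.5], [0.0, 0.0, 1.0]] [[-0.612, -0.43, 0.664, 1380.055], [0.791, -0.348, 0.503, 666.974], [0.015, 0.833, 0.554, 837.394], [0.0, 0.0, 0.0, 1.0]]
side dict_keys(['frame', 'K', 'T']) [[381.4, 0.0, 257.8], [0.0, 381.4, 191.1], [0.0, 0.0, 1.0]] [[0.813, 0.305, -0.496, -194.943], [-0.582, 0.406, -0.705, -966.778], [-0.014, 0.862, 0.507, 764.642], [0.0, 0.0, 0.0, 1.0]]
wrist dict_keys(['frame', 'K', 'T']) [[301.5, 0.0, 257.6], [0.0, 301.5, 188.0], [0.0, 0.0, 1.0]] [[-0.438, 0.858, 0.267, 340.924], [-0.899, -0.419, -0.128, 528.677], [0.002, -0.296, 0.955, 373.282], [0.0, 0.0, 0.0, 1.0]]
```

```bash
python3 - <<'E'
import cv2
for n in ("scene","side"):
    cv2.imwrite(f"pics/{n}0b.png",cv2.resize(cv2.imread(f"pics/{n}0.png"),(800,600),interpolation=cv2.INTER_CUBIC))
E
```

```text
(no output)
```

View pics/scene0b.png

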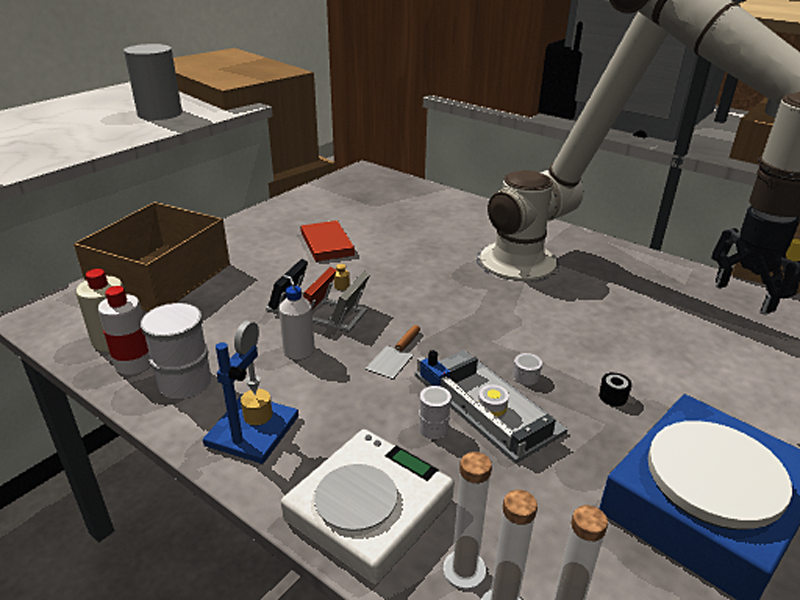

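View pics/side0b.png

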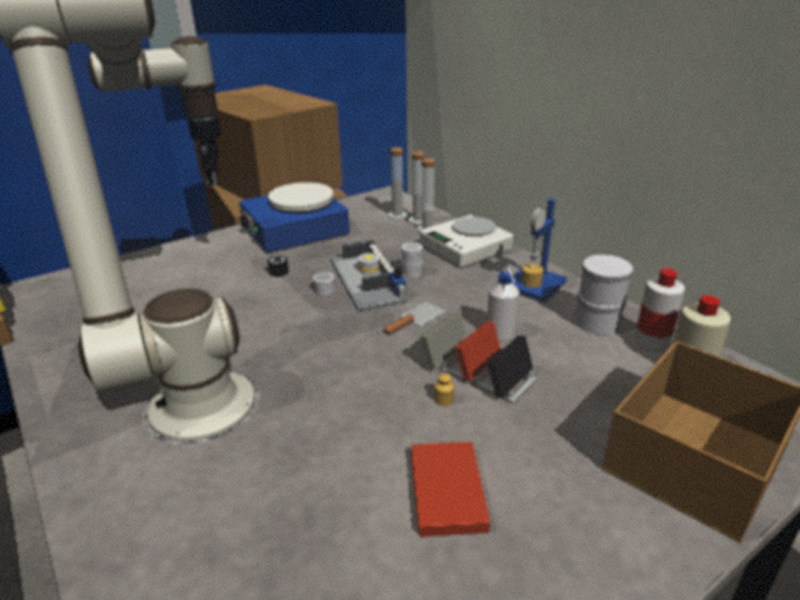

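Scene: tin spot at (493,394), end stop near (530,432), jaw knob (433,354), red tile in the middle pocket around (320,285) (800-px scale). Side: tin spot (369,259), red tile (478,350).

```bash
cat > h.py <<'E'
import numpy as np,cv2
def ray(d,uv):
    K,T=d["K"],d["T"]; v=np.linalg.solve(K,[uv[0],uv[1],1]); v=T[:3,:3]@np.array([v[0],-v[1],-v[2]]); return T[:3,3],v/np.linalg.norm(v)
def plane(d,uv,z):
    o,v=ray(d,uv); return o+v*(z-o[2])/v[2]
def tri(*obs):
    A=np.zeros((3,3));b=np.zeros(3);R=[ray(d,uv) for d,uv in obs]
    for o,v in R: P=np.eye(3)-np.outer(v,v);A+=P;b+=P@o
    x=np.linalg.solve(A,b); return x,[np.linalg.norm((np.eye(3)-np.outer(v,v))@(x-o)) for o,v in R]
def proj(d,p):
    T=d["T"];c=T[:3,:3].T@(np.asarray(p,float)-T[:3,3]);u=d["K"]@np.array([c[0],-c[1],-c[2]]);return u[:2]/u[2]
E
python3 - <<'E'
from h import *
np.set_printoptions(precision=1,suppress=True)
s=np.load("pics/scene0.npz");d=np.load("pics/side0.npz");k=1.5625
S=lambda u,v:(s,(u/k,v/k));D=lambda u,v:(d,(u/k,v/k))
print("tin",tri(S(493,394),D(369,259)))
for n,p,z in [("knobtop",(433,354),78),("boardcorner near stop +x? ",(517,456),0),("stop right end top",(553,412),50),("stop fence end top",(519,444),50),("tina",(528,362),40),("tinc",(435,397),80),("redtop a",(309,300),85),("redtop b",(334,270),91),("weight",(342,268),60),("bottle",(293,292),175),("spatL",(380,374),2),("spatR",(417,329),10),("greytop b",(368,279),91),("blacktop b",(305,264),91)]:
    print(n,plane(*S(*p),z))
for n,p,z in [("red top a",(458,349),91),("red top b",(495,323),91),("grey top",(435,338),91),("black b",(530,340),91),("knob",(397,272),78)]:
    print(n,plane(*D(*p),z))
E
```

```text
tin (array([554.1, 252.8,  48.5]), [np.float64(0.7490778257105218), np.float64(0.7490778257104415)])
knobtop [556.5 118.8  78. ]
boardcorner near stop +x?  [616.9 345.2   0. ]
stop right end top [529.7 362.4  50. ]
stop fence end top [636.5 353.6  50. ]
tina [418.3 253.2  40. ]
tinc [656.8 194.3  80. ]
redtop a [ 576.5 -190.6   85. ]
redtop b [ 457.4 -228.2   91. ]
weight [ 400.2 -257.1   60. ]
bottle [ 671.6 -131.4  175. ]
spatL [594.8  18.8   2. ]
spatR [431.6  -9.9  10. ]
greytop b [ 439.  -142.9   91. ]
blacktop b [ 479.3 -298.4   91. ]
red top a [ 437.  -252.7   91. ]
red top b [ 558.5 -227.3   91. ]
grey top [ 424.7 -196.2   91. ]
black b [ 571.2 -314.3   91. ]
knob [539.9 100.2  78. ]
```

Request:
servo_tool([
  [[0,0.0386,0.0154,0,0,0,0],[0,0.0386,0.0154,0,0,0,0],[0,0.0386,0.0154,0,0,0,0],[0,0.0386,0.0154,0,0,0,0],[0,0.0386,0.0154,0,0,0,0],[0,0.0386,0.0154,0,0,0,0],[0,0.0386,0.0154,0,0,0,0],[0,0,0,0,0,0,-7],[0,0,0,0,0,0,-7],[0,0,0,0,0,0,-7]],
])

```text
clock: 0.98
position: [470.1, 345.2, 230.9]
ee_rot: [0.999, -0.042, -0.0, 0.0]
contact_force: [-0.3, 0.2, 0.2]
gripper_width: 85.3
grasp_force: 0.0
```

```bash
cat >> h.py <<'E'
def snap(n,show=True):
    from bench import arm,cams
    from scipy.spatial.transform import Rotation as Ro
    d=cams.get_image("wrist");np.savez(f"pics/{n}.npz",**d)
    s=arm.read_state();R=Ro.from_quat(s["ee_rot"]).as_matrix()
    print(np.round(s["position"],1),"x",np.round(R[:,0],3),"z",np.round(R[:,2],3),"yaw",np.round(np.degrees(np.arctan2(R[1,0],R[0,0])),2),"t",s["clock"],"w",s["gripper_width"],"j",np.round(s["joints"],2))
    if show: cv2.imwrite(f"pics/{n}.png",cv2.resize(d["frame"],(800,600),interpolation=cv2.INTER_CUBIC))
    return d
E
python3 -c "
from h import *
snap('w1')"
```

```text
[469.8 345.6 230.9] x [ 0.997 -0.079 -0.001] z [-0.001 -0.001 -1.   ] yaw -4.53 t 1.0333 w 85.38899151562313 j [ 0.91  0.31 -0.1  -0.   -1.16  0.58]
```

View pics/w1.png

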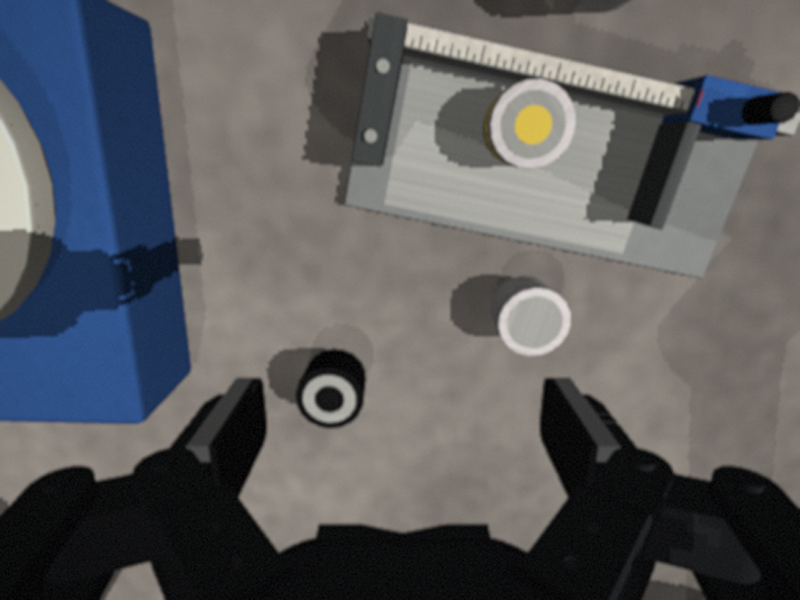

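```bash
python3 - <<'E'
from h import *
np.set_printoptions(precision=1,suppress=True)
w=np.load("pics/w1.npz");s=np.load("pics/scene0.npz");k=1.5625
W=lambda u,v:(w,(u/k,v/k))
P={}
for n,p,z in [("plateL",(345,206),12),("plateR",(705,276),12),("fencefaceL",(404,46),42),("fencefaceR",(672,104),42),("stop outer far",(375,12),50),("stop face far",(408,18),50),("stop face near",(385,166),50),("stop outer near",(354,162),50),("bed L",(385,205),12),("tin",(533,125),52),("tina",(535,321),40),("knob",(785,105),78),("jaw face near",(634,218),12)]:
    P[n]=plane(*W(*p),z);print(n,P[n])
print("tin tri",tri(W(533,125),(s,(493/k,394/k))))
for a,b in [("plateL","plateR"),("fencefaceL","fencefaceR"),("stop outer far","stop outer near"),("stop face far","stop face near")]:
    v=P[b]-P[a];print(a,np.degrees(np.arctan2(v[1],v[0])),np.hypot(*v[:2]))
E
```

```text
plateL [505.9 386.3  12. ]
plateR [427.2 107.7  12. ]
fencefaceL [605.7 333.1  42. ]
fencefaceR [557.  160.8  42. ]
stop outer far [624.2 349.2  50. ]
stop face far [619.3 329.5  50. ]
stop face near [533.9 351.7  50. ]
stop outer near [538.1 371.9  50. ]
bed L [504.1 355.9  12. ]
tin [551.3 254.3  52. ]
tina [411.4 249.9  40. ]
knob [549.6 114.3  78. ]
jaw face near [478.4 166.8  12. ]
tin tri (array([551.5, 252.6,  46.8]), [np.float64(0.3422029216321854), np.float64(0.34220292163215504)])
plateL -105.76178955886475 289.48508446629586
fencefaceL -105.80720939749527 179.0127254961215
stop outer far 165.23527718267366 89.05063921804278
stop face far 165.45365370791012 88.31526700028944
```

The wrist view shows board, tin (533,125), tin_a (535,321), end stop face (408,18)-(385,166), jaw at right. Corner ≈ (605.5, 333.2), board yaw ≈ -15.7°, tin ≈ (551, 254).

Request:
servo_tool([
  [[0,0,0,0,0,0,5.6],[0,0,0,0,0,0,5.6],[0,0.0258,0.01645,0,0,0,0],[0,0.0258,0.01645,0,0,0,0],[0,0.0258,0.01645,0,0,0,0],[0,0.0258,0.01645,0,0,0,0],[0,0,0,0.037,0,0,0],[0,0,0,0.037,0,0,0],[0,0,0,0.037,0,0,0],[0,0,0,0,0,0,0]],
])

```text
clock: 1.87
position: [545.5, 251.2, 112.2]
ee_rot: [0.99, -0.143, -0.006, 0.005]
contact_force: [-1.1, -1.0, -0.3]
gripper_width: 85.3
grasp_force: 0.0
```

```bash
python3 -c "
from h import *
d=snap('w2')
print([proj(d,p)*1.5625 for p in [(551.3,254.3,52),(605.5,333.2,12)]])"
```

```text
[547.9 252.6 116.4] x [ 0.96  -0.281 -0.006] z [-0.008 -0.006 -1.   ] yaw -16.33 t 1.9167 w 85.2326167165064 j [ 0.7   0.45 -0.19 -0.   -0.93  0.59]
[array([391.03385656, 307.05577492]), array([214.56273742, 227.504432  ])]
```

View pics/w2.png

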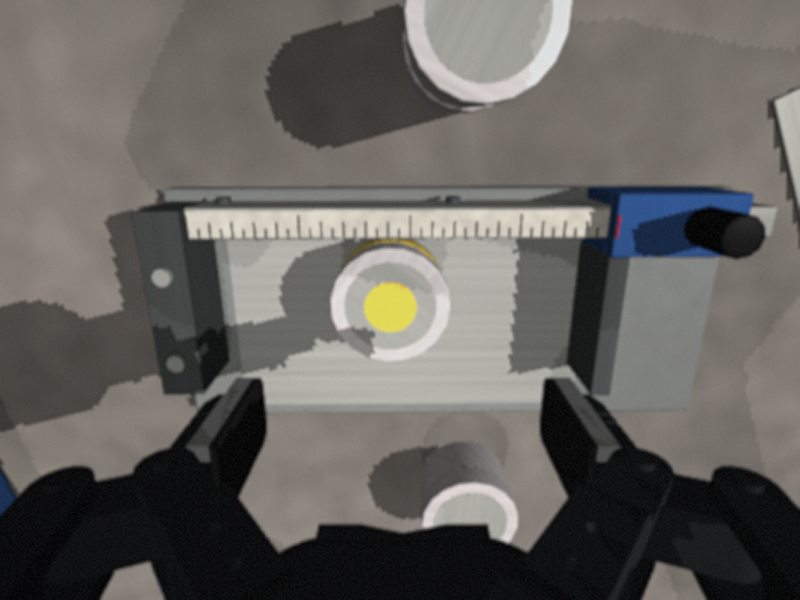

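Tin spot is at (390,307), exactly as predicted; fence edge (188,240)–(592,236); stop top face edge (187,205)–(205,392); knob top (740,234).

```bash
python3 - <<'E'
from h import *
np.set_printoptions(precision=1,suppress=True)
w=np.load("pics/w2.npz");w1=np.load("pics/w1.npz");k=1.5625
W=lambda u,v:(w,(u/k,v/k))
P={}
for n,p,z in [("fL",(188,240),42),("fR",(592,239),42),("sfar",(187,207),50),("snear",(205,392),50),("soutfar",(138,211),50),("soutnear",(165,394),50),("stopfoot@fence",(216,238),12),("stopfoot near",(232,360),12),("plate L",(196,410),12),("plate R",(690,409),12),("knob",(741,235),78),("jaw near top",(578,372),50)]:
    P[n]=plane(*W(*p),z);r=P[n][:2]-[605.5,333.2];a=np.radians(-15.7);c,s=np.cos(a),np.sin(a);print(n,P[n],"corner frame",r@[c,s],r@[-s,c])
for a,b in [("fR","fL"),("plate R","plate L"),("sfar","snear"),("soutfar","soutnear")]:
    v=P[b]-P[a];print(a,np.degrees(np.arctan2(v[1],v[0])),np.hypot(*v[:2]))
print(tri(W(187,207),(w1,(408/k,18/k))),tri(W(390,307),(w1,(533/k,125/k))))
E
```

```text
fL [605.3 334.4  42. ] corner frame -0.46697708442106245 1.0879188991638757
fR [553.1 157.6  42. ] corner frame -2.88061589053144 -183.25052350729504
sfar [619.1 324.9  50. ] corner frame 15.368843549819713 -4.264600899646724
snear [534.7 353.8  50. ] corner frame -73.71319709264432 0.6691654310048392
soutfar [623.5 345.7  50. ] corner frame 13.9815270689953 16.876279363742626
soutnear [539.3 372.7  50. ] corner frame -74.41968704325409 20.154198915462587
stopfoot@fence [600.2 334.7  12. ] corner frame -5.466687781975853 -0.002509133183537532
stopfoot near [533.4 353.9  12. ] corner frame -75.04423491562842 0.36184871134999014
plate L [509.6 386.4  12. ] corner frame -106.7010958457439 25.253324143951875
plate R [425.9 108.1  12. ] corner frame -111.98964723316412 -265.33072855167364
knob [549.6 115.1  78. ] corner frame 5.1729104498602805 -225.0985528044248
jaw near top [492.8 177.6  50. ] corner frame -66.42094281514545 -180.31646710480385
fR 73.54983951817931 184.3542432414446
plate R 73.25734737492807 290.63217381561776
sfar 161.1299392628853 89.21856317623079
soutfar 162.1764437437392 88.46196591251693
(array([620.1, 328.9,  42.6]), [np.float64(1.051770126384013), np.float64(1.0517701263841757)]) (array([551.5, 254.6,  52.5]), [np.float64(0.1886303243392864), np.float64(0.18863032433923255)])
```

Request:
servo_tool([
  [[0,0.003,-0.003,0.024,0,0,0],[0,0,0,0.024,0,0,0],[0,0,0,0.024,0,0,0],[0,0,0,0.024,0,0,0],[0,0,0,0,0,0,0],[0,0,0,0,0,0,0]],
])

```text
clock: 2.42
position: [555.0, 257.3, 25.8]
ee_rot: [0.99, -0.141, 0.001, -0.0]
contact_force: [-0.2, 0.4, 0.7]
gripper_width: 85.4
grasp_force: 0.0
```

Request:
servo_tool([
  [[0,-0.0027,0.0037,0.005,0,0,0],[0,0,0,0,0,0,0],[255,0,0,0,0,0,0],[255,0,0,0,0,0,0],[255,0,0,0,0,0,0],[255,0,0,0,0,0,0],[255,0,0,0,0,0,0],[255,0,0,0,0,0,0],[255,0,0,0,0,0,0]],
])

```text
clock: 3.17
position: [551.3, 254.3, 20.9]
ee_rot: [0.99, -0.141, 0.001, -0.001]
contact_force: [-0.6, 0.4, 6.6]
gripper_width: 53.6
grasp_force: 63.5
```

Request:
servo_tool([
  [[255,0,0,-0.02,0,0,0],[255,0,0,-0.03,0,0,0],[255,0,0,-0.03,0,0,0],[255,-0.0267,-0.01216,0,0,0,0],[255,-0.0267,-0.01216,0,0,0,0],[255,-0.0267,-0.01216,0,0,0,0],[255,-0.0267,-0.01216,0,0,0,0],[255,-0.0267,-0.01216,0,0,0,0],[255,0,0,0,0,0,0],[255,0,0,0,0,0,0]],
])

```text
clock: 4.0
position: [437.9, 350.0, 99.1]
ee_rot: [0.99, -0.14, -0.0, 0.0]
contact_force: [-0.3, 0.0, -1.9]
gripper_width: 53.5
grasp_force: 63.6
```

```bash
python3 -c "
from h import *
snap('w3')"
```

```text
[438.7 349.4  99.1] x [ 0.961 -0.278 -0.   ] z [-0. -0. -1.] yaw -16.14 t 4.05 w 53.587130234096406 j [ 0.96  0.41 -0.32 -0.   -0.84  0.33]
```

View pics/w3.png

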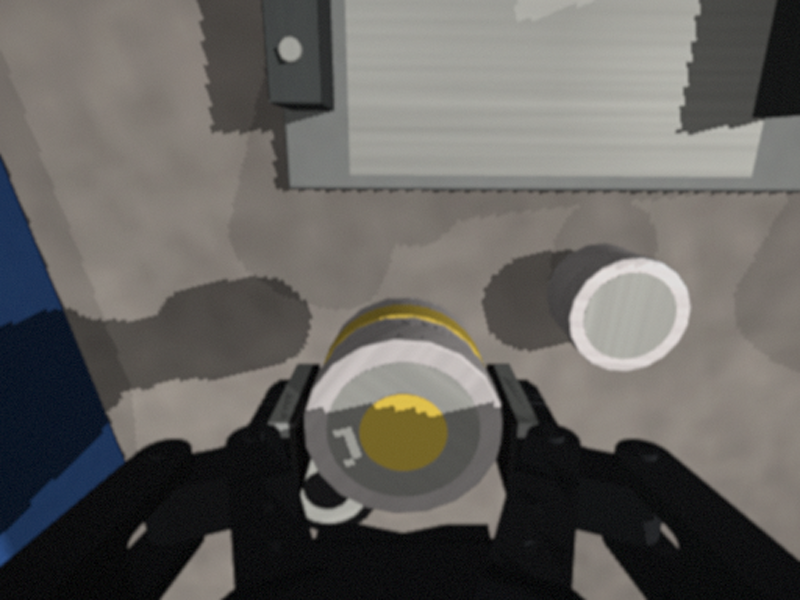

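Tin held level at (403,425); black look-alike behind at (333,490), tin_a at (630,313); room to set down.

```bash
python3 - <<'E'
from h import *
np.set_printoptions(precision=1,suppress=True)
k=1.5625;w=np.load("pics/w3.npz");w1=np.load("pics/w1.npz")
W=lambda u,v:(w,(u/k,v/k))
print("black",plane(w1,(330/k,398/k),40),"tina",plane(*W(630,313),40))
A,B=plane(*W(288,188),12),plane(*W(800,191),12);print(A,B,np.degrees(np.arctan2(*(A-B)[1::-1])))
A=plane(*W(348,40),12),plane(*W(348,176),12);print(A)
print(plane(*W(332,108),50),plane(*W(325,5),50))
E
```

```text
black [359.5 412.6  40. ] tina [412.  249.9  40. ]
[507.1 387.2  12. ] [437.9 152.   12. ] 73.61869243908959
(array([559.5, 340. ,  12. ]), array([504.5, 357.9,  12. ]))
[530.9 351.3  50. ] [564.3 342.7  50. ]
```

Request:
servo_tool([
  [[255,0.002,0,0.03,0,0,0],[255,0,0,0.03,0,0,0],[255,0,0,0.02,0,0,0],[255,0,0,0.008,0,0,0],[255,0,0,0.0,0,0,0],[255,0,0,0.0,0,0,0]],
])

```text
clock: 4.55
position: [442.0, 348.4, 11.4]
ee_rot: [0.99, -0.141, 0.0, -0.0]
contact_force: [-0.2, 0.7, -1.4]
gripper_width: 53.4
grasp_force: 63.5
```

Request:
servo_tool([
  [[255,0,0,0.002,0,0,0],[255,0,0,0.0,0,0,0],[0,0,0,0,0,0,0],[0,0,0,0,0,0,0],[0,0,0,0,0,0,0],[0,0,0,0,0,0,0],[0,0,0,0,0,0,0],[0,0,0,-0.02,0,0,0],[0,0,0,-0.035,0,0,0],[0,0,0,-0.035,0,0,0]],
])

```text
clock: 5.38
position: [440.4, 347.9, 99.3]
ee_rot: [0.99, -0.141, -0.001, 0.002]
contact_force: [0.6, 1.1, 0.1]
gripper_width: 85.3
grasp_force: 0.0
```

Request:
servo_tool([
  [[0,0,0,-0.038,0,0,0],[0,0,0,-0.038,0,0,0],[0,0,0,-0.038,0,0,0],[0,0,0,-0.038,0,0,0],[0,0.0127,0.0364,0,0,0,0],[0,0.0127,0.0364,0,0,0,0],[0,0.0127,0.0364,0,0,0,0],[0,0.0127,0.0364,0,0,0,0],[0,0.0127,0.0364,0,0,0,0],[0,0.0127,0.0364,0,0,0,0]],
])

```text
clock: 6.22
position: [452.8, 116.0, 251.6]
ee_rot: [0.99, -0.14, 0.0, -0.0]
contact_force: [1.2, -0.4, 0.9]
gripper_width: 85.3
grasp_force: 0.0
```

Request:
servo_tool([
  [[0,0.0127,0.0364,0,0,0,0],[0,0.0127,0.0364,0,0,0,0],[0,0.0127,0.0364,0,0,0,0],[0,0.0127,0.0364,0,0,0,0],[0,0.0127,0.0364,0,0,0,0],[0,0.0127,0.0364,0,0,0,0],[0,0.0127,0.0364,0,0,0,0],[0,0.0127,0.0364,0,0,0,0],[0,0.0127,0.0364,0,0,0,0],[0,0,0,0,0,0,0]],
])

```text
clock: 7.05
position: [471.4, -233.8, 250.9]
ee_rot: [0.99, -0.144, -0.0, 0.001]
contact_force: [0.7, 0.5, 0.3]
gripper_width: 85.4
grasp_force: 0.0
```

```bash
python3 -c "
from h import *
snap('w4')"
```

```text
[ 471.1 -231.6  250.7] x [ 0.959 -0.284 -0.001] z [-0.001 -0.    -1.   ] yaw -16.52 t 7.1 w 85.2937252339806 j [-0.15  0.2  -0.2   0.   -1.17  1.43]
```

View pics/w4.png

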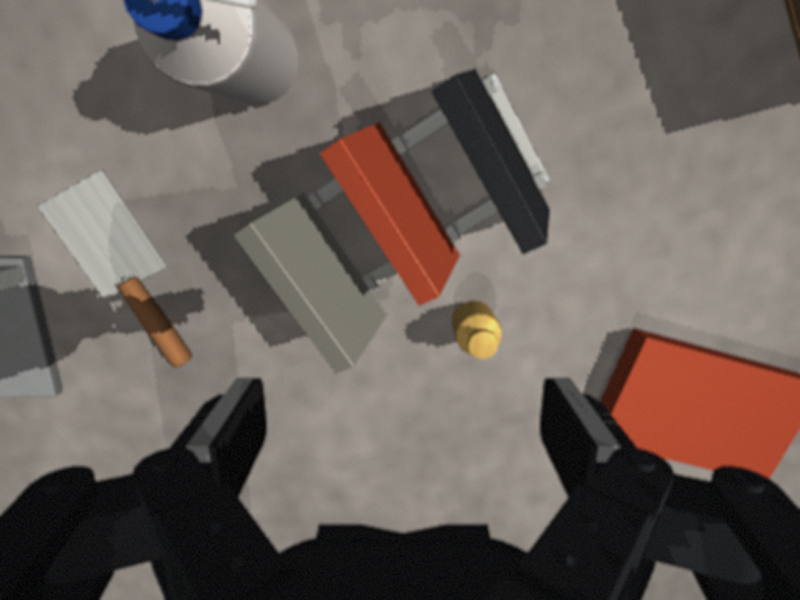

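```bash
cat > fit.py <<'E'
from h import *
from scipy.optimize import least_squares
L=np.radians(20)
def corners(p,full=False):
    x,y,zc,yaw=p;c,s=np.cos(yaw),np.sin(yaw)
    ex=np.array([c,s,0]);ey=np.array([-s,c,0]);up=np.array([0,0,1.])
    ez=np.cos(L)*up+np.sin(L)*ey; en=np.cos(L)*ey-np.sin(L)*up   # lean towards +y; en = through-thickness on +y side
    return lambda a,b,h:np.array([x,y,zc])+a*60*ex+b*9*en+h*37.5*ez
def fit(obs,p0,fixz=None):
    def r(p):
        C=corners(p);e=np.concatenate([proj(d,C(*abc))-np.array(uv) for d,uv,abc in obs])
        return np.append(e,(p[2]-54)/2.)
    s=least_squares(r,p0,x_scale=[10,10,10,.1],loss="soft_l1");return s.x,r(s.x)
E
python3 - <<'E'
from fit import *
np.set_printoptions(precision=2,suppress=True)
k=1.5625;w=np.load("pics/w4.npz")
# far end (+x): image top ; b=+1 is left/back side
o=[((320,152),(1,1,1)),((418,304),(-1,1,1)),((343,143),(1,-1,1)),((437,298),(-1,-1,1)),((375,124),(1,-1,-1)),((459,255),(-1,-1,-1))]
o=[(w,np.array(uv)/k,a) for uv,a in o]
p,r=fit(o,[510,-240,54,.26]);print(p,np.degrees(p[3]));print(r*k)
for n,uv,z in [("weight",(484,345),60),("spat blade",(100,225),2),("spat end",(180,360),10)]: print(n,plane(w,np.array(uv)/k,z))
E
```

```text
[ 501.39 -239.53   49.43    0.26] 15.044778480555067
[-0.43  2.68 -0.96  2.9  -2.52 -3.14  1.56 -0.5   5.54 -1.49  0.3   0.56
 -3.57]
weight [ 386.28 -273.89   60.  ]
spat blade [555.65   3.71   2.  ]
spat end [426.06 -13.54  10.  ]
```

Red tile is the middle one: top strip (320,152)–(418,304), lower face edge (375,124)–(459,255); weight at (484,345). Hover over it, tilted.

Request:
servo_tool([
  [[0,0,0,0,0,0,-6.3],[0,0,0,0,0,0,-6.3],[0,0,0,0,0,0,-6.3],[0,0,0,0,0,0,-6.3],[0,0,0,0,0,0,-6.3],[0,0.0091,-0.0082,0.0287,0,0,0],[0,0.0091,-0.0082,0.0287,0,0,0],[0,0.0091,-0.0082,0.0287,0,0,0],[105,0,0,0,-6.67,0,0],[105,0,0,0,-6.67,0,0]],
])

```text
clock: 7.93
position: [492.4, -196.9, 164.0]
ee_rot: [0.984, 0.132, 0.015, 0.114]
contact_force: [0.4, -1.3, 1.0]
gripper_width: 64.0
grasp_force: 0.0
```

Request:
servo_tool([
  [[105,0,0,0,-6.67,0,0],[105,0,0,0,0,0,0],[105,0,0,0,0,0,0]],
])

```text
clock: 8.18
position: [489.6, -197.8, 164.8]
ee_rot: [0.978, 0.132, 0.019, 0.161]
contact_force: [0.3, -0.5, 0.3]
gripper_width: 50.3
grasp_force: 0.0
```

```bash
python3 -c "
from h import *
d=snap('w5')
"
```

```text
[ 491.3 -198.2  165.8] x [ 0.965  0.263 -0.002] z [ 0.082 -0.308 -0.948] yaw 15.23 t 8.2333 w 50.12374101895723 j [ 0.07  0.22 -0.63  0.49 -0.73  1.39]
```

View pics/w5.png

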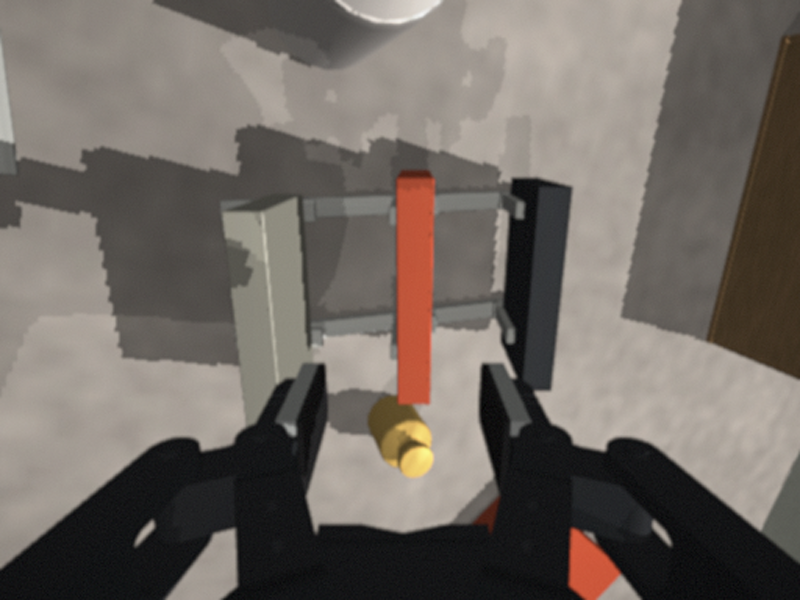

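Looking straight along the red tile: top edge corners (396,179),(434,179),(398,403),(431,403).

```bash
python3 - <<'E'
from fit import *
np.set_printoptions(precision=2,suppress=True)
k=1.5625;w=np.load("pics/w4.npz");w5=np.load("pics/w5.npz")
o=[((320,152),(1,1,1)),((418,304),(-1,1,1)),((343,143),(1,-1,1)),((437,298),(-1,-1,1)),((375,124),(1,-1,-1)),((459,255),(-1,-1,-1))]
o=[(w,np.array(uv)/k,a) for uv,a in o]
o5=[(w5,np.array(uv)/k,a) for uv,a in [((396,179),(1,1,1)),((434,179),(1,-1,1)),((398,403),(-1,1,1)),((431,403),(-1,-1,1))]]
for O in (o5,o+o5):
    p,r=fit(O,[501,-240,54,.26]);print(p,np.degrees(p[3]));print(r*k)
tcp=np.array([491.3,-198.2,165.8])
C=corners(p);print("top mid",C(0,0,1),"ez",C(0,0,1)/37.5-C(0,0,0)/37.5)
from bench import arm
from scipy.spatial.transform import Rotation as Ro
s=arm.read_state();R=Ro.from_quat(s["ee_rot"]).as_matrix();print(s["position"],R[:,2])
ez=(C(0,0,1)-C(0,0,0))/37.5
goal=C(0,0,1)-ez*32;print("shift tool",R.T@(goal-s["position"]),"tilt err",np.degrees(R.T@np.cross(R[:,2],-ez)))
E
```

```text
[ 502.29 -241.43   50.73    0.28] 15.806734603730515
[-0.15 -0.34  0.13 -0.52  0.16  0.49  0.04  0.73 -2.55]
[ 502.18 -240.57   51.6     0.27] 15.368772102460863
[-0.21  1.45  0.77  2.37 -2.2  -4.66  3.42 -1.23  5.95 -3.03  1.89 -0.47
 -0.4  -0.83  0.04 -0.73 -1.64  1.23 -1.61  1.68 -1.88]
top mid [ 498.78 -228.2    86.84] ez [-0.09  0.33  0.94]
[ 491.31 -198.22  165.78] [ 0.08 -0.31 -0.95]
shift tool [ -0.46   4.86 116.66] tilt err [-1.39  0.13  0.  ]
```

Request:
servo_tool([
  [[105,0,0,0,-1.4,0,0],[105,0,0.002,0.025,0,0,0],[105,0,0,0.025,0,0,0],[105,0,0,0.025,0,0,0],[105,0,0,0.02,0,0,0],[105,0,0,0.019,0,0,0],[105,0,0,0,0,0,0],[105,0,0,0,0,0,0]],
])

```text
clock: 8.9
position: [502.0, -240.5, 59.3]
ee_rot: [0.976, 0.129, 0.022, 0.173]
contact_force: [-0.8, 1.5, 0.4]
gripper_width: 50.3
grasp_force: 0.0
```

```bash
python3 -c "
from fit import *
d=snap('w6',False)
from bench import arm
from scipy.spatial.transform import Rotation as Ro
s=arm.read_state();R=Ro.from_quat(s['ee_rot']).as_matrix()
C=corners([502.2,-240.6,52.5,np.radians(15.4)]);ez=(C(0,0,1)-C(0,0,0))/37.5
print(R.T@(C(0,0,1)-ez*32-s['position']),np.degrees(R.T@np.cross(R[:,2],-ez)),s['contact_force'])
"
```

```text
[ 502.8 -239.9   60.2] x [ 0.966  0.259 -0.   ] z [ 0.089 -0.333 -0.939] yaw 15.03 t 8.95 w 50.26124986458699 j [-0.1   0.38 -0.81  0.94 -0.41  1.05]
[-0.79185326 -2.18137434  1.87349068] [ 1.40127820e-01  1.47936865e-01 -1.53332799e-16] [-0.20374655  0.06184579  0.205442  ]
```

Request:
servo_tool([
  [[105,-0.0008,-0.001,0.001,0,0,0],[255,0,0,0,0,0,0],[255,0,0,0,0,0,0],[255,0,0,0,0,0,0],[255,0,0,0,0,0,0],[255,0,0,0,0,0,0],[255,0,0,0,0,0,0]],
])

```text
clock: 9.53
position: [501.4, -238.5, 59.0]
ee_rot: [0.976, 0.13, 0.023, 0.174]
contact_force: [-1.5, 1.8, 6.0]
gripper_width: 17.0
grasp_force: 59.5
```

Request:
servo_tool([
  [[255,0,0,-0.01,0,0,0],[255,0,0,-0.02,0,0,0],[255,0,0,-0.025,0,0,0],[255,0,0,-0.025,0,0,0],[255,0,0,-0.025,0,0,0],[255,0,0,-0.025,0,0,0],[255,0,0,-0.025,0,0,0],[255,0,0,0,6.67,0,0],[255,0,0,0,6.67,0,0],[255,0,0,0,6.66,0,0]],
])

```text
clock: 10.37
position: [486.8, -184.6, 203.6]
ee_rot: [0.991, 0.134, -0.0, -0.001]
contact_force: [-0.3, -2.3, -3.8]
gripper_width: 16.9
grasp_force: 60.9
```

```bash
python3 -c "
from h import *
snap('w7')"
```

```text
[ 489.3 -186.7  203.8] x [0.966 0.259 0.003] z [ 0.001  0.006 -1.   ] yaw 15.03 t 10.4167 w 16.867092135481954 j [-0.06  0.24 -0.28 -0.01 -1.06  1.89]
```

View pics/w7.png

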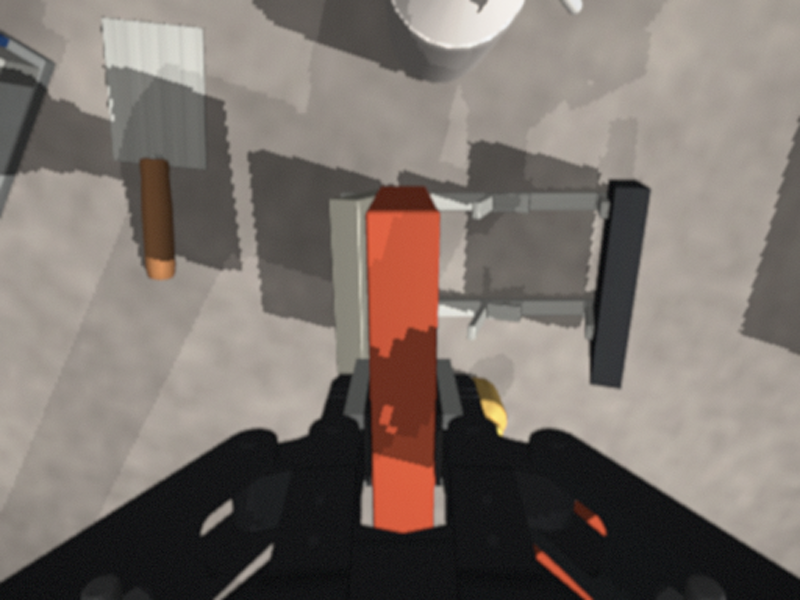

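Tile held square in the fingers: top corners (368,211),(440,211),(373,531),(434,531); far bottom corners ≈(383,187),(425,187).

```bash
python3 - <<'E'
from h import *
from scipy.spatial.transform import Rotation as Ro
np.set_printoptions(precision=3,suppress=True)
k=1.5625;w=np.load("pics/w7.npz")
# tool frame: x fwd (image up), y right, z down ; tile object frame parallel to it
O=np.array([(60,-9,-37.5),(60,9,-37.5),(-60,-9,-37.5),(-60,9,-37.5),(60,-9,37.5),(60,9,37.5)],float)
I=np.array([(368,211),(440,211),(373,531),(434,531),(382,187),(426,187)],float)/k
ok,rv,tv=cv2.solvePnP(O,I,w["K"],None)
pr=cv2.projectPoints(O,rv,tv,w["K"],None)[0][:,0];print((pr-I)*k)
F=np.diag([1,-1,-1.]);T=w["T"];Rw=T[:3,:3]@F@cv2.Rodrigues(rv)[0];tw=T[:3,:3]@F@tv[:,0]+T[:3,3]
Rt=np.array([[.966,.259,.003],[.259,-.966,0],[.001,.006,-1.]]).T
Rt=Ro.from_matrix(Rt).as_matrix()
print(tw,"tool frame",Rt.T@(tw-[489.3,-186.7,203.8]),"rot",np.degrees(Ro.from_matrix(Rt.T@Rw).as_rotvec()))
E
```

```text
[[ 5.464 -0.175]
 [-5.462 -0.115]
 [ 6.515  1.1  ]
 [-6.499  1.232]
 [ 1.803 -1.184]
 [-1.819 -1.149]]
[ 484.68  -185.046  167.938] tool frame [-4.133 -2.695 35.858] rot [-0.239  0.984 -0.317]
```

```bash
python3 - <<'E'
from h import *
from scipy.spatial.transform import Rotation as Ro
np.set_printoptions(precision=2,suppress=True)
k=1.5625;w=np.load("pics/w7.npz")
O=np.array([(60,-9,-37.5),(60,9,-37.5),(60,-9,37.5),(60,9,37.5)],float)
I=np.array([(368,211),(440,211),(382,187),(426,187)],float)/k
Rt=Ro.from_matrix(np.array([[.966,.259,.003],[.259,-.966,0],[.001,.006,-1.]]).T).as_matrix();t0=np.array([489.3,-186.7,203.8])
from scipy.optimize import least_squares
def r(p):
    R=Ro.from_rotvec([0,p[3],0]).as_matrix()
    return np.concatenate([proj(w,t0+Rt@(np.array(p[:3])+R@o))-i for o,i in zip(O,I)]+[[p[3]*30]])
s=least_squares(r,[0,0,5.5,0]);print(s.x,s.fun*k)
for z in (28,32): print(Rt.T@(plane(w,(404/k,211/k),t0[2]+z)-t0))
E
```

```text
[-2.22 -3.2  13.92 -0.  ] [ 0.5  -0.2   0.21  0.22 -0.91 -0.15 -0.25  0.12 -0.13]
[ 58.46  -3.31 -27.83]
[ 58.99  -3.33 -31.83]
```

Request:
servo_tool([
  [[255,0,0,0,0,0,-6.53],[255,0,0,0,0,0,-6.53],[255,0,0,0,0,0,-6.53],[255,0,0,0,0,0,-6.53],[255,0,0,0,0,0,-6.53],[255,0,0,0,0,0,-6.53],[255,0,0,0,0,0,-6.53],[255,0,0,0,0,0,-6.53],[255,0,0,0,0,0,-6.53],[255,0,0,0,0,0,0]],
])

```text
clock: 11.25
position: [485.9, -186.8, 202.0]
ee_rot: [0.799, 0.602, -0.004, 0.001]
contact_force: [-0.6, -0.1, -3.0]
gripper_width: 16.6
grasp_force: 61.1
```

Request:
servo_tool([
  [[255,0.0167,-0.00173,0,0,0,0],[255,0.0334,-0.00346,0,0,0,0],[255,0.0334,-0.00346,0,0,0,0],[255,0.0334,-0.00346,0,0,0,0],[255,0.0334,-0.00346,0,0,0,0],[255,0.0334,-0.00346,0,0,0,0],[255,0.0334,-0.00346,0,0,0,0],[255,0.0334,-0.00346,0,0,0,0],[255,0.0334,-0.00346,0,0,0,0],[255,0.0334,-0.00346,0,0,0,0]],
])

```text
clock: 12.08
position: [542.6, 128.3, 200.1]
ee_rot: [0.8, 0.6, -0.004, 0.002]
contact_force: [0.9, 0.0, -3.6]
gripper_width: 17.1
grasp_force: 61.1
```

Request:
servo_tool([
  [[255,0.0334,-0.00346,0,0,0,0],[255,0.0334,-0.00346,0,0,0,0],[255,0.0334,-0.00346,0,0,0,0],[255,0.0334,-0.00346,0,0,0,0],[255,0.0167,-0.00173,0,0,0,0],[255,0,0,0,0,0,0],[255,0,0,0,0,0,0],[255,0,0,0,0,0,0]],
])

```text
clock: 12.75
position: [569.3, 274.7, 198.9]
ee_rot: [0.8, 0.6, -0.004, 0.002]
contact_force: [-0.2, -0.4, -4.2]
gripper_width: 17.1
grasp_force: 61.1
```

```bash
python3 -c "
from h import *
snap('w8')
from bench import arm
print(arm.read_state()['contact_force'])"
```

```text
[569.5 274.4 199.3] x [ 0.279  0.96  -0.009] z [-0.003 -0.008 -1.   ] yaw 73.78 t 12.8 w 17.148269695713417 j [ 0.71  0.42 -0.02  0.   -1.14  2.15]
[ 1.14381131 -0.31754281 -2.8136627 ]
```

View pics/w8.png

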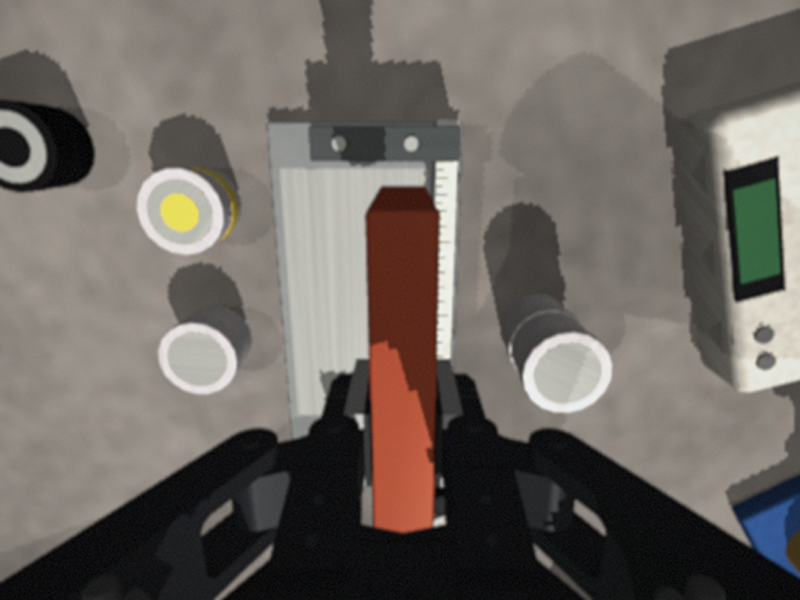

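View: end stop front top edge v≈160 (u 310–460), fence face edge u≈433 at v=165 to 437 at v=350, tile's far top edge (367,212)–(438,211).

```bash
python3 - <<'E'
from h import *
from scipy.spatial.transform import Rotation as Ro
np.set_printoptions(precision=2,suppress=True)
k=1.5625;w=np.load("pics/w8.npz");t0=np.array([569.5,274.4,199.3])
a=np.radians(73.78);R=np.array([[np.cos(a),np.sin(a),0],[np.sin(a),-np.cos(a),0],[0,0,-1]]).T
def q(n,u,v,z):p=plane(w,(u/k,v/k),z);print(n,p,"tool",R.T@(p-t0))
q("stop edge L",310,160,50);q("stop edge R",455,160,50);q("fence a",433,165,42);q("fence b",437,345,42)
q("stop back L",311,127,50);q("stop backR",460,126,50)
q("plate L top",269,124,12);q("plate L low",292,435,12)
for z in (t0[2]+28,t0[2]+33): q("tile far",402.5,211.5,z)
q("tin",180,212,40)
E
```

```text
stop edge L [534.22 355.02  50.  ] tool [ 67.56 -56.4  149.3 ]
stop edge R [617.03 330.96  50.  ] tool [ 67.59  29.84 149.3 ]
fence a [604.1  331.37  42.  ] tool [ 64.37  17.31 157.3 ]
fence b [575.53 214.68  42.  ] tool [-55.66  22.47 157.3 ]
stop back L [541.01 372.33  50.  ] tool [ 86.07 -54.71 149.3 ]
stop backR [624.52 348.63  50.  ] tool [ 86.64  32.1  149.3 ]
plate L top [508.71 384.85  12.  ] tool [ 89.08 -89.22 187.3 ]
plate L low [440.62 157.23  12.  ] tool [-148.51  -91.02  187.3 ]
tile far [585.51 333.87 227.3 ] tool [ 61.57  -1.24 -28.  ]
tile far [585.71 334.53 232.3 ] tool [ 62.26  -1.24 -33.  ]
tin [442.19 348.27  40.  ] tool [  35.37 -142.87  159.3 ]
```

Request:
servo_tool([
  [[255,0,0,0,-0.2,0.5,0],[255,0,0.003,0.025,0,0,0],[255,0,0,0.035,0,0,0],[255,0,0,0.03,0,0,0],[255,0,0,0.025,0,0,0],[255,0,0,0.01,0,0,0],[255,0,0,0,0,0,0],[255,0,0,0,0,0,0]],
])

```text
clock: 13.47
position: [574.4, 274.4, 75.9]
ee_rot: [0.799, 0.601, 0.002, 0.002]
contact_force: [0.4, 0.1, -3.3]
gripper_width: 17.1
grasp_force: 60.9
```

Request:
servo_tool([
  [[255,0,0,0.004,0,0,0],[255,0,0,0.003,0,0,0],[255,0,0,0,0,0,0]],
])

```text
clock: 13.72
position: [573.9, 274.8, 68.8]
ee_rot: [0.799, 0.601, 0.003, 0.001]
contact_force: [0.1, -0.4, -3.7]
gripper_width: 16.9
grasp_force: 61.0
```

```bash
python3 -c "
from h import *
snap('w9')
from bench import arm
print(arm.read_state()['contact_force'])"
```

```text
[573.8 274.8  68.7] x [0.277 0.961 0.003] z [ 0.005  0.001 -1.   ] yaw 73.89 t 13.7667 w 17.21778885441615 j [ 0.7   0.55 -0.16  0.   -0.85  2.16]
[-0.92437163  0.55621295 -3.74251162]
```

Request:
servo_tool([
  [[255,0,0,0.002,0,0,0],[255,0,0,0.002,0,0,0],[255,0,0,0.002,0,0,0],[255,0,0,0,0,0,0],[255,0,0,0,0,0,0]],
])

```text
clock: 14.18
position: [573.5, 274.5, 61.7]
ee_rot: [0.799, 0.601, 0.002, 0.001]
contact_force: [0.3, 0.9, -3.3]
gripper_width: 17.1
grasp_force: 61.0
```

Request:
servo_tool([
  [[255,0,0,0.002,0,0,0],[255,0,0,0.002,0,0,0],[255,0,0,0,0,0,0]],
])

```text
clock: 14.43
position: [573.4, 274.4, 57.3]
ee_rot: [0.799, 0.601, 0.001, 0.001]
contact_force: [0.3, 0.6, -3.5]
gripper_width: 17.0
grasp_force: 61.0
```

Request:
servo_tool([
  [[255,0,0,0.001,0,0,0],[255,0,0,0.001,0,0,0],[255,0,0,0,0,0,0]],
])

```text
clock: 14.68
position: [573.8, 274.7, 56.9]
ee_rot: [0.799, 0.601, 0.002, 0.001]
contact_force: [-1.8, 0.2, 2.2]
gripper_width: 17.0
grasp_force: 61.9
```

Request:
servo_tool([
  [[255,0,0,0.001,0,0,0],[255,0,0,0.001,0,0,0],[255,0,0,0,0,0,0]],
])

```text
clock: 14.93
position: [573.9, 274.7, 56.8]
ee_rot: [0.799, 0.601, 0.002, 0.002]
contact_force: [-5.6, -0.6, 11.1]
gripper_width: 16.8
grasp_force: 63.3
```

Request:
servo_tool([
  [[255,0,0,-0.0015,0,0,0],[255,0,0.002,0,0,0,0],[255,0,0.002,0,0,0,0],[255,0,0,0,0,0,0],[255,0,0,0,0,0,0]],
])

```text
clock: 15.35
position: [577.3, 273.8, 56.8]
ee_rot: [0.799, 0.601, 0.002, 0.001]
contact_force: [-4.8, 0.5, 7.5]
gripper_width: 17.2
grasp_force: 62.8
```

Request:
servo_tool([
  [[255,0,0.001,0,0,0,0],[255,0,0.001,0,0,0,0],[255,0,0,0,0,0,0]],
])

```text
clock: 15.6
position: [579.1, 273.3, 56.8]
ee_rot: [0.799, 0.601, 0.002, 0.001]
contact_force: [-6.1, 0.9, 7.1]
gripper_width: 17.1
grasp_force: 62.8
```

Request:
servo_tool([
  [[255,0,0.001,0,0,0,0],[255,0,0.001,0,0,0,0],[255,0,0,0,0,0,0]],
])

```text
clock: 15.85
position: [579.7, 273.2, 56.8]
ee_rot: [0.799, 0.601, 0.001, 0.0]
contact_force: [-9.5, 3.4, 10.0]
gripper_width: 17.0
grasp_force: 63.1
```

Request:
servo_tool([
  [[255,0,0.001,0,0,0,0],[255,0,0,0,0,0,0]],
])

```text
clock: 16.02
position: [579.8, 273.1, 56.8]
ee_rot: [0.8, 0.601, 0.0, -0.0]
contact_force: [-12.6, 4.2, 11.7]
gripper_width: 17.4
grasp_force: 63.3
```

Request:
servo_tool([
  [[255,0.002,0,0,0,0,0],[255,0.002,0,0,0,0,0],[255,0,0,0,0,0,0],[255,0,0,0,0,0,0]],
])

```text
clock: 16.35
position: [579.7, 273.1, 56.8]
ee_rot: [0.8, 0.6, -0.003, 0.001]
contact_force: [-13.0, -4.9, 14.9]
gripper_width: 17.3
grasp_force: 63.8
```

Request:
servo_tool([
  [[255,0.001,0,0,0,0,0],[255,0.001,0,0,0,0,0],[255,0,0,0,0,0,0]],
])

```text
clock: 16.6
position: [579.7, 273.2, 56.8]
ee_rot: [0.8, 0.6, -0.005, 0.001]
contact_force: [-13.5, -10.2, 17.2]
gripper_width: 17.2
grasp_force: 64.2
```

Request:
servo_tool([
  [[255,-0.002,0,0,0,0,0],[255,0,-0.0025,-0.001,0,0,0],[255,0,0,0,0,0,0],[255,0,0,0,0,0,0]],
])

```text
clock: 16.93
position: [580.1, 275.6, 56.8]
ee_rot: [0.799, 0.601, 0.0, 0.001]
contact_force: [-5.6, -3.3, 7.2]
gripper_width: 16.9
grasp_force: 62.4
```

Request:
servo_tool([
  [[255,0.002,0,0,0,0,0],[255,0.002,0,0,0,0,0],[255,0,0,0,0,0,0],[255,0,0,0,0,0,0]],
])

```text
clock: 17.27
position: [580.5, 276.8, 56.9]
ee_rot: [0.8, 0.601, -0.002, 0.002]
contact_force: [-6.1, -10.3, 9.2]
gripper_width: 17.0
grasp_force: 63.1
```

```bash
python3 -c "
from h import *
snap('w10')
from bench import arm
print(arm.read_state()['contact_force'])"
```

```text
[580.5 276.8  56.9] x [ 0.278  0.96  -0.006] z [-0.001 -0.006 -1.   ] yaw 73.83 t 17.3167 w 17.094543174531882 j [ 0.7   0.58 -0.15  0.01 -0.85  2.16]
[-7.03341188 -9.36734032  9.77550596]
```

Request:
servo_tool([
  [[255,0,-0.0005,-0.0007,0,0,0],[255,0.0015,0,0,0,0,0],[255,0,0,0,0,0,0],[255,0,0,0,0,0,0]],
])

```text
clock: 17.65
position: [580.4, 276.9, 57.0]
ee_rot: [0.8, 0.601, -0.003, 0.003]
contact_force: [-4.8, -13.4, 6.3]
gripper_width: 17.2
grasp_force: 62.8
```

Request:
servo_tool([
  [[255,0.0015,0,0,0,0,0],[255,0,0,0,0,0,0],[255,0,0,0,0,0,0]],
])

```text
clock: 17.9
position: [580.4, 276.9, 57.1]
ee_rot: [0.8, 0.6, -0.005, 0.003]
contact_force: [-5.0, -17.3, 10.6]
gripper_width: 17.1
grasp_force: 63.0
```

```bash
python3 - <<'E'
from h import *
snap('w11',False)
f=np.load('pics/w11.npz')["frame"]
from bench import cams,arm
print(arm.read_state()['contact_force'])
s=cams.get_image("scene")["frame"];np.savez("pics/s2.npz",f=s)
a=cv2.resize(f,(800,600))[100:400,200:600];b=cv2.resize(s[215:300,260:370],(550,425),interpolation=cv2.INTER_CUBIC)[:300,:400]
b=cv2.resize(s[215:300,263:376],(400,300),interpolation=cv2.INTER_CUBIC)
cv2.imwrite("pics/m.png",np.hstack([a,b]))
E
```

```text
[580.4 276.9  57. ] x [ 0.279  0.96  -0.011] z [-0.004 -0.01  -1.   ] yaw 73.79 t 17.95 w 17.16987260286435 j [ 0.7   0.58 -0.15  0.01 -0.86  2.15]
[ -4.90806918 -17.12742189   8.17939484]
```

Request:
servo_tool([
  [[255,-0.004,0,0,0,0,0],[255,0,0.0015,0,0,0,0],[255,0,0,0,0,0,0],[255,0,0,0,0,0,0]],
])

```text
clock: 18.33
position: [580.6, 276.7, 56.8]
ee_rot: [0.8, 0.6, -0.002, 0.001]
contact_force: [-7.3, -5.6, 7.9]
gripper_width: 17.1
grasp_force: 62.7
```

```bash
python3 -c "
from h import *
snap('w12',False)
from bench import arm
print(arm.read_state()['contact_force'])"
```

```text
[580.6 276.7  56.8] x [ 0.279  0.96  -0.005] z [-0.002 -0.004 -1.   ] yaw 73.81 t 18.3833 w 17.479503178757522 j [ 0.7   0.58 -0.15  0.   -0.85  2.16]
[-7.78221078 -5.73106122  6.69406091]
```

Request:
servo_tool([
  [[105,0,0,0,0,0,0],[105,0,0,0,0,0,0],[105,0,0,0,0,0,0],[105,0,0,0,0,0,0],[105,0,0,-0.015,0,0,0],[105,0,0,-0.025,0,0,0],[105,0,0,-0.03,0,0,0],[105,0,0,-0.03,0,0,0],[105,0,0,0,0,0,0]],
])

```text
clock: 19.13
position: [586.4, 281.6, 164.8]
ee_rot: [0.799, 0.602, 0.009, 0.002]
contact_force: [0.9, 0.3, 1.3]
gripper_width: 50.3
grasp_force: 0.0
```

```bash
python3 - <<'E'
from h import *
from bench import cams
d=snap('w13',False)
s=cams.get_image("scene")["frame"]
a=cv2.resize(d["frame"],(800,600))[60:360,200:600]
a=cv2.resize(d["frame"][20:250,90:400],(460,341),interpolation=cv2.INTER_CUBIC)
b=cv2.resize(s[215:300,263:348],(340,341),interpolation=cv2.INTER_CUBIC)
cv2.imwrite("pics/m13.png",np.hstack([a,b]))
cv2.imwrite("pics/w13.png",cv2.resize(d["frame"],(800,600)))
E
```

```text
[584.8 281.  161.7] x [0.277 0.961 0.009] z [ 0.013  0.006 -1.   ] yaw 73.95 t 19.1833 w 50.3360633232509 j [ 0.7   0.47 -0.04  0.   -1.05  2.16]
```

View pics/m13.png

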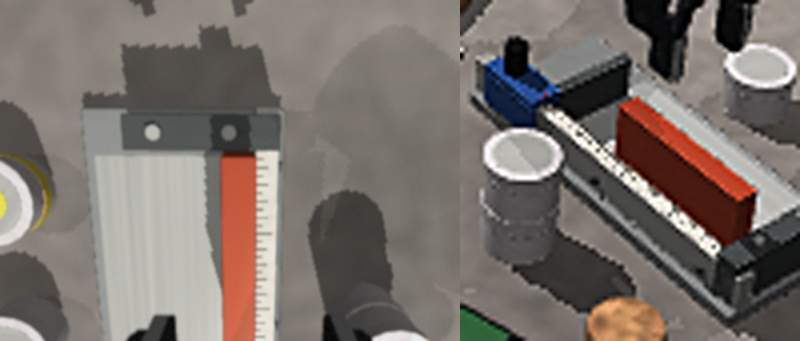

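Left: tile lies along the scale flush at the end stop; right: upright against the fence. Now the jaw knob (~(550,116)).

Request:
servo_tool([
  [[105,-0.0328,0.0029,0,0,0,0],[105,-0.0328,0.0029,0,0,0,0],[105,-0.0328,0.0029,0,0,0,0],[105,-0.0328,0.0029,0,0,0,0],[105,-0.0328,0.0029,0,0,0,0],[105,0,0,0,0,0,0],[105,0,0,0,0,0,0],[105,0,0,0,0,0,0]],
])

```text
clock: 19.9
position: [550.9, 117.6, 156.3]
ee_rot: [0.799, 0.601, 0.002, 0.001]
contact_force: [0.4, 0.1, -0.4]
gripper_width: 50.2
grasp_force: 0.0
```

```bash
python3 - <<'E'
from h import *
snap('w14',False)
k=1.5625
for n,uv in (("w1",(785,105)),("w2",(741,235))): print(plane(np.load(f"pics/{n}.npz"),np.array(uv)/k,78))
E
```

```text
[551.  118.2 156.4] x [0.277 0.961 0.001] z [ 0.004  0.    -1.   ] yaw 73.92 t 19.95 w 50.27648083657999 j [ 0.5   0.35 -0.26  0.   -0.97  2.36]
[549.55894479 114.29267475  78.        ]
[549.56814942 115.09968921  78.        ]
```

Request:
servo_tool([
  [[105,-0.0025,0,0.025,0,0,0],[105,0,0,0.03,0,0,0],[105,0,0,0.025,0,0,0],[105,0,0,0.018,0,0,0],[105,0,0,0,0,0,0],[255,0,0,0,0,0,0],[255,0,0,0,0,0,0],[255,0,0,0,0,0,0],[255,0,0,0,0,0,0],[255,0,0,0,0,0,0]],
])

```text
clock: 20.78
position: [550.3, 116.0, 60.5]
ee_rot: [0.799, 0.601, 0.002, 0.001]
contact_force: [-5.0, 2.6, 5.2]
gripper_width: 15.7
grasp_force: 58.7
```

Request:
servo_tool([
  [[255,0.005,0,0,0,0,0],[255,0.01,0,0,0,0,0],[255,0.01,0,0,0,0,0],[255,0.01,0,0,0,0,0],[255,0.01,0,0,0,0,0],[255,0.005,0,0,0,0,0],[255,0,0,0,0,0,0],[255,0,0,0,0,0,0]],
])

```text
clock: 21.45
position: [564.5, 164.5, 60.5]
ee_rot: [0.799, 0.601, 0.003, 0.001]
contact_force: [-4.0, 3.2, 4.1]
gripper_width: 15.5
grasp_force: 58.8
```

Request:
servo_tool([
  [[255,0.003,0,0,0,0,0],[255,0.003,0,0,0,0,0],[255,0.002,0,0,0,0,0],[255,0,0,0,0,0,0],[255,0,0,0,0,0,0]],
])

```text
clock: 21.87
position: [566.5, 171.5, 60.5]
ee_rot: [0.799, 0.601, 0.002, 0.001]
contact_force: [-4.2, 1.0, 6.3]
gripper_width: 15.5
grasp_force: 58.9
```

Request:
servo_tool([
  [[255,0.002,0,0,0,0,0],[255,0.002,0,0,0,0,0],[255,0,0,0,0,0,0],[255,0,0,0,0,0,0]],
])

```text
clock: 22.2
position: [567.6, 175.2, 60.5]
ee_rot: [0.799, 0.601, 0.002, 0.001]
contact_force: [-3.3, 0.3, 5.0]
gripper_width: 15.6
grasp_force: 58.9
```

Request:
servo_tool([
  [[255,0.0015,0,0,0,0,0],[255,0.0015,0,0,0,0,0],[255,0,0,0,0,0,0],[255,0,0,0,0,0,0]],
])

```text
clock: 22.53
position: [568.5, 178.0, 60.5]
ee_rot: [0.799, 0.601, 0.002, 0.001]
contact_force: [-5.1, 1.0, 5.6]
gripper_width: 15.8
grasp_force: 58.9
```

Request:
servo_tool([
  [[255,0.0015,0,0,0,0,0],[255,0.0015,0,0,0,0,0],[255,0,0,0,0,0,0],[255,0,0,0,0,0,0]],
])

```text
clock: 22.87
position: [569.3, 180.8, 60.5]
ee_rot: [0.799, 0.601, 0.002, 0.001]
contact_force: [-4.0, 0.7, 4.5]
gripper_width: 15.7
grasp_force: 58.9
```

Request:
servo_tool([
  [[255,0.0015,0,0,0,0,0],[255,0.0015,0,0,0,0,0],[255,0,0,0,0,0,0],[255,0,0,0,0,0,0]],
])

```text
clock: 23.2
position: [569.7, 182.5, 60.5]
ee_rot: [0.799, 0.601, 0.001, 0.002]
contact_force: [-4.9, -2.5, 6.0]
gripper_width: 15.1
grasp_force: 59.0
```

Request:
servo_tool([
  [[255,0.0015,0,0,0,0,0],[255,0.0015,0,0,0,0,0],[255,0,0,0,0,0,0],[255,0,0,0,0,0,0]],
])

```text
clock: 23.53
position: [569.7, 182.6, 60.5]
ee_rot: [0.799, 0.601, -0.002, 0.002]
contact_force: [-4.0, -10.0, 9.4]
gripper_width: 15.6
grasp_force: 59.2
```

```bash
python3 - <<'E'
from h import *
from bench import cams
snap('w15',False)
d=cams.get_image("scene");np.savez("pics/s15.npz",**d)
# knob top / jaw: look for where the red tile now ends and whether it moved: red mask centroid vs earlier shot
f=d["frame"][215:310,250:370].astype(int);m=(f[...,2]>110)&(f[...,1]<90)&(f[...,0]<80)
ys,xs=np.nonzero(m);print(m.sum(),xs.mean()+250,ys.mean()+215,xs.min()+250,xs.max()+250,ys.min()+215,ys.max()+215)
E
```

```text
[569.7 182.6  60.5] x [ 0.278  0.961 -0.005] z [ 0.    -0.006 -1.   ] yaw 73.87 t 23.5833 w 15.721929339667438 j [ 0.58  0.51 -0.27  0.01 -0.8   2.27]
24 299.7083333333333 258.375 256 336 215 303
```

Request:
servo_tool([
  [[255,0.002,0,0,0,0,0],[255,0,0,0,0,0,0],[255,0,0,0,0,0,0]],
])

```text
clock: 23.88
position: [569.6, 182.7, 60.4]
ee_rot: [0.799, 0.601, -0.003, 0.003]
contact_force: [-3.4, -15.1, 9.6]
gripper_width: 15.8
grasp_force: 59.3
```

Request:
servo_tool([
  [[255,-0.005,0,0,0,0,0],[255,0,0,0,0,0,0],[255,0,0,0,0,0,0]],
])

```text
clock: 24.13
position: [569.7, 182.5, 60.5]
ee_rot: [0.799, 0.601, 0.001, 0.001]
contact_force: [-5.3, -2.3, 6.8]
gripper_width: 15.4
grasp_force: 58.9
```

Request:
servo_tool([
  [[105,0,0,0,0,0,0],[105,0,0,0,0,0,0],[105,0,0,0,0,0,0],[105,0,0,-0.015,0,0,0],[105,0,0,-0.03,0,0,0],[105,0,0,-0.035,0,0,0],[105,0,0,-0.035,0,0,0],[105,0,0,-0.035,0,0,0],[105,0,0,0,0,0,0],[105,0,0,0,0,0,0]],
])

```text
clock: 24.97
position: [571.1, 184.5, 212.1]
ee_rot: [0.799, 0.601, 0.006, 0.002]
contact_force: [-0.4, 0.7, -1.2]
gripper_width: 50.3
grasp_force: 0.0
```

```bash
python3 - <<'E'
from h import *
np.set_printoptions(precision=1,suppress=True)
d=snap('w16',False)
f=cv2.cvtColor(d["frame"],cv2.COLOR_BGR2HSV)
m=((f[...,0]<10)|(f[...,0]>172))&(f[...,1]>140)&(f[...,2]>50)
m=m.astype(np.uint8);n,l,st,c=cv2.connectedComponentsWithStats(m);i=1+np.argmax(st[1:,4]);print(st[i],c[i])
cn=max(cv2.findContours((l==i).astype(np.uint8),0,2)[0],key=cv2.contourArea)
q=cv2.approxPolyDP(cn,2.5,True)[:,0];print(q.tolist())
ex,ey=np.array([.96,-.279]),np.array([.279,.96])
for u in q:
    p=plane(d,u,87);r=p[:2]-[605.7,333.5];print(u,p,"cornerframe",r@ex,r@ey)
for n,p in [("tile top centre",(580.4,278.4,87)),("tin",(442,348,40))]: print(n,proj(d,p))
g=((f[...,0]>22)&(f[...,0]<34)&(f[...,1]>120)&(f[...,2]>120)).astype(np.uint8);n,l,st,c=cv2.connectedComponentsWithStats(g)
for j in range(1,n):
    if st[j,4]>60: print("yellow",st[j],plane(d,c[j],40))
E
```

```text
[569.9 183.9 209.8] x [0.3 1.  0. ] z [ 0.  0. -1.] yaw 73.89 t 25.0167 w 50.23063464829435 j [ 0.6  0.3 -0.1  0.  -1.1  2.3]
[ 223    0   26  146 3152] [236.6  70. ]
[[224, 0], [227, 139], [229, 145], [241, 145], [248, 139], [246, 0]]
[224   0] [586.8 333.1  87. ] cornerframe -18.040076154233574 -5.63521900353172
[227 139] [556.  229.3  87. ] cornerframe -18.653051609337123 -113.87550201672242
[229 145] [556.1 223.8  87. ] cornerframe -17.01802674600918 -119.19787503958446
[241 145] [566.3 220.8  87. ] cornerframe -6.330759174717646 -119.19103064286512
[248 139] [573.9 224.1  87. ] cornerframe -0.05462480695499479 -113.86017835507221
[246   0] [603.3 328.4  87. ] cornerframe -0.8412670134373539 -5.55688108480313
tile top centre [236.9  74.1]
tin [79.1 45.6]
yellow [ 66  32  25  26 504] [441.6 348.9  40. ]
yellow [ 98  45  21  32 101] [465.5 323.9  40. ]
```

```bash
python3 -c "
from bench import ticket
print(ticket.job_done())"
```

```text
the job is handed in; nothing more can be done
None
```

The job is handed in at about 25 s: the red tile stands in the corner against fence and stop (wrist-camera check: within about 1 mm of the fence, no visible skew), the jaw was pushed up to firm contact with it and released, and the yellow-banded tin stands on the bench off the board. No verdict came back.

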